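# Feel for the hidden keyway with the lock key

### The arm

A 6-joint arm with a two-finger parallel gripper is mounted at the origin on a cart in front of the work surface, level with it; the furniture and walls round the work are solid. World frame = base frame: x ahead of the robot, y to its left, z up, the work surface at z = 0. Lengths are in m, angles in degrees, forces in N, time in s.
With the tool pointing down it reaches from about 0.375 to 0.75 m from the base axis. Payload 9 kg.
Tool frame: the origin (TCP) lies on the mounting face of the last link; the fingertips stand 173 mm ahead of it and the grasp point (between the pads) lies 155 mm ahead of it; z points along the fingers, y is the line along which they close (so a half turn about z gives the same grasp; the last joint's range is limited). The gripper opens to 85 mm and grips with 20 to 120 N. Pads are 22 mm wide; open, the fingers measure 114 mm over their backs; the gripper's body (76 mm by 85 mm) begins 54 mm behind the grasp point. The pads swing forward as they close: fully open they stand 13 mm farther back than shut.
Start: joints at [60.808, 5.964, 5.575, 89.605, 0, 77.527], TCP at [0.173, 0.575, 0.405] pointing down, gripper open.
Joint ranges: [-171.21, 171.21], [-48.23, 106.86], [-62.78, 66.21], [-105.2, 120.99], [-86.42, 89.51], [-180, 180]. Speed limits (degrees/s): [127.2, 127.2, 147.25, 180, 180, 180].

### API

Orientations are given as [roll, pitch, yaw] about the fixed x, y, z axes, in that order (R = Rz(yaw) Ry(pitch) Rx(roll)).
In Python, from rig import robot, vision gives the robot as it stands.
- The arm moves only by the tool send_rows, never from a script. Its argument "moves" is one flat list of numbers, 6 for each row, row after row: the shift along the world's x, y, z in cm, then the turn, a rotation vector about the world's x, y, z in degrees. A call has 1 to 20 rows; each row shifts and turns the commanded pose from where the row before left it; what a row does not reach is not made up. A row lasts 1/8 s, in which the tool goes at most 62.5 mm and 10.7 degrees, less where a joint would pass 70% of its speed; a pose out of reach is approached as far as the arm can. A call with a gripper value outside its range is refused whole. "claw" is the gripper command: -1 is fully open, 1 is shut, values between are in proportion, set as the call begins (left out, the last holds). The fingers move at their own pace and stop on an object; "squeeze" is the grip in N (left out, the last holds). Time passes only in rows, so rows that do not move let the fingers close. It gives the time, the measured TCP pose, the force, the opening and the grip force at its end, in the units of the state.
- robot.state(): the state, without advancing time (a new reading comes with each control period).
- vision.capture(name): name is "scene" or "side" or "wrist"; returns a dict with "color" (420x560x3 uint8, red, green, blue), "K" (3x3 intrinsics, pixels), "extrinsics" (4x4, takes a point from camera to world coordinates); the wrist camera has in their place "mount" (4x4, takes a point from camera to tool coordinates, whose origin is the TCP and whose axes are the flange's). Camera axes: x right, y up, looking along -z (the intrinsics and any distortion apply to the point x, -y, -z); pixel columns grow to the right and rows downward; lengths in m; the calibration is good to about 2 mm. A picture is of the moment at which its call begins: read the wrist's pose just before it. There is no depth.
- robot.job_done(): hands the job in; it is judged then, once.
The state is a dict: "time": time; "q": joint angles; "joint_vel": joint speeds; "effort": joint torques, N m; "tcp_pos": TCP position; "tool_rot": TCP orientation; "force": force on the tool from outside, world axes, zero at the start; "torque": the same for the moment, N m; "width": finger opening in m; "gripper_force": force on a finger pad.
Only numpy, scipy, OpenCV 4.12 (cv2) and the standard library are available. Lean on these libraries where they do the work, as an engineer would, in place of code of your own. Each camera call takes 0.05 s, during which the arm holds its last target. There are 200 camera calls.

### The job

Lock the sloped sample-loader guide: take the orange-handled key out of its grey stand, put its shank through the slot of the guide at the end with the blue dot until the tip rests on the channel floor, then drag the tip along the floor, without lifting it, until it drops into the hidden keyway. Stop there, see that it is fully down, and let go so that the key stays standing in the keyway. Leave the timer, the label roll and the marker where they are.

Things in the scene. Friction and masses are not known exactly. Their poses are not given: they have to be found in the camera images.
- key: Loose lock key, about 0.1 kg. Origin: centre of the flat tip of the shank; z runs along the shank up to the handle. Steel shank 10 mm in diameter, 102 mm long, then a dark collar 16 mm in diameter to 108 mm, then an orange flat handle from 108 to 168 mm above the tip, 30 mm wide (its x) and 16 mm thick (its y; grip it across this). It starts upright in the stand.
- stand: Fixed grey block 70 x 70 x 50 mm with a round hole 13 mm in diameter and 42 mm deep in the middle of its top, in which the key stands. Origin: centre of the underside.
- lane: Channel of the fixed white sloped guide. Origin: middle of the channel floor, about 52 mm above the worktop. x points up the slope, y along the channel to the blue-dot end, z out of the slope (26 degrees from vertical, leaning towards the robot). The channel is 16 mm wide (x -8 to 8 mm) and open for y -58 to 58 mm; its floor is the plane z = 0, smooth and rigid but for the keyway.
- guide: The whole guide, 270 x 125 mm on the worktop, fixed. Origin: centre of the underside; y along the channel. Hidden in the channel floor is one keyway across it, 14 mm wide along y, 24 mm deep, with sharp edges; its middle is somewhere from y = -42 to 18 mm of the lane, another place each time. In it the key stands by itself, leaning up to 15 degrees from the lane's z.
- dot (a point): Centre of the blue dot, 18 mm across, on the guide's white face beyond the start of the slot: at x 0, y 86, z 15 mm of the lane. The white face lies at lane z = 14 mm; aluminium rails beside the slot rise to z = 26 mm, with flared lips above them (mouth about 40 mm wide, up to z = 37 mm) that lead the shank in.
- bench_timer: Loose white bench timer 64 x 64 x 22 mm on the worktop, a bystander. Origin: centre of the underside.
- label_roll: Loose white label roll, 58 mm in diameter, 24 mm high, a bystander. Origin: centre of the underside.
- marker_black: Loose marker 14 x 134 x 15 mm lying along its y, a bystander. Origin: centre of the underside.

How it is judged:
By the outcome, as a careful person would: the job done as asked, in the order asked, and still so for the second after the job is handed in, with the robot touching nothing.
It also fails if it takes over 72 s, if anything falls off the work surface, if the arm or the gripper's body presses on something with over 40 N, if the wrist force passes 120 N, or if a joint passes its speed limit or range.

## Working session

There is one attempt and no reset: what is moved stays moved. The work goes in short steps, Python scripts to look and compute and a tool call to move; the robot and the scene stay as the last step left them, time stands still between calls to the robot, and variables do not carry over. Pictures are saved under pics/ and viewed, at most 10 in all, crops included, and the job is handed in when it is done.

Besides the shell and the picture viewer there is one more tool, called after ">>>" as name(argument=value, ...), one argument or row to a line, values as JSON. send_rows: Moves the arm, as the interface text tells. Its arguments: {"type":"object","properties":{"moves":{"type":"array"},"claw":{"type":"number"},"squeeze":{"type":"number"}},"required":["moves"]}

```bash
mkdir -p pics; ls
cat > h.py <<'E'
import numpy as np, cv2
from rig import robot, vision
from scipy.spatial.transform import Rotation as R
def ext(c):
    if 'extrinsics' in c: return np.array(c['extrinsics'])
    T=np.eye(4); s=c['_s']; T[:3,:3]=R.from_euler('xyz',s['tool_rot'],degrees=True).as_matrix(); T[:3,3]=s['tcp_pos']
    return T@np.array(c['mount'])
def cap(n,save=None):
    s=robot.state(); c=vision.capture(n); c['_s']=s
    if save: cv2.imwrite('pics/'+save,cv2.cvtColor(c['color'],cv2.COLOR_RGB2BGR))
    return c
def proj(c,p):
    T=ext(c); q=np.linalg.inv(T)@np.r_[p,1]; K=np.array(c['K']); v=K@np.array([q[0],-q[1],-q[2]]); return v[:2]/v[2]
def ray(c,u,v):
    T=ext(c); d=np.linalg.inv(np.array(c['K']))@[u,v,1]; d=T[:3,:3]@[d[0],-d[1],-d[2]]; return T[:3,3],d/np.linalg.norm(d)
def tri(rs):
    A=0;b=0
    for o,d in rs:
        P=np.eye(3)-np.outer(d,d); A=A+P; b=b+P@o
    x=np.linalg.solve(A,b); return x,[np.linalg.norm((np.eye(3)-np.outer(d,d))@(x-o)) for o,d in rs]
E
python3 - <<'E'
from h import *
import pickle
cs={n:cap(n) for n in('scene','side','wrist')}
pickle.dump(cs,open('c0.pkl','wb'))
a=[cv2.cvtColor(cs[n]['color'],cv2.COLOR_RGB2BGR) for n in cs]
for n,i in zip(cs,a): cv2.imwrite(f'pics/{n}0.png',i); print(n,[k for k in cs[n]],ext(cs[n]).round(3).tolist(),np.array(cs[n]['K']).round(1).tolist())
print(robot.state())
E
```

```text
pics
scene ['color', 'K', 'extrinsics', '_s'] [[0.507, 0.541, -0.672, -0.33], [-0.862, 0.327, -0.387, -0.554], [0.01, 0.775, 0.632, 0.941], [0.0, 0.0, 0.0, 1.0]] [[487.6, 0.0, 278.9], [0.0, 487.6, 219.1], [0.0, 0.0, 1.0]]
side ['color', 'K', 'extrinsics', '_s'] [[-1.0, 0.015, 0.012, 0.605], [-0.0, -0.616, 0.788, 0.884], [0.02, 0.787, 0.616, 0.777], [0.0, 0.0, 0.0, 1.0]] [[388.9, 0.0, 282.7], [0.0, 388.9, 208.4], [0.0, 0.0, 1.0]]
wrist ['color', 'K', 'mount', '_s'] [[0.287, -0.908, -0.305, 0.093], [0.958, 0.272, 0.094, 0.6], [-0.003, -0.319, 0.948, 0.374], [0.0, 0.0, 0.0, 1.0]] [[339.3, 0.0, 279.6], [0.0, 339.3, 206.4], [0.0, 0.0, 1.0]]
{'time': 0.15, 'q': array([6.08074632e+01, 5.99122875e+00, 5.53970007e+00, 8.96060106e+01,
       1.45251494e-03, 7.75263489e+01]), 'joint_vel': array([-0.01944741, -0.16416446,  0.04727316,  0.03990275, -0.05957368,
        0.03896206]), 'effort': array([ 3.58410573e-03, -5.57360923e+01,  5.04001343e+01,  1.24947773e-02,
       -2.83793943e-04, -9.22566812e-06]), 'tcp_pos': array([0.17255844, 0.57457028, 0.40411919]), 'tool_rot': array([-1.79944133e+02, -1.38461671e-02,  1.63281107e+02]), 'force': array([-0.11479915,  0.95971185,  0.08717568]), 'torque': array([-0.00452722, -0.00700335,  0.00738769]), 'gripper_force': 0.0, 'width': 0.08541454841831286}
```

View pics/scene0.png

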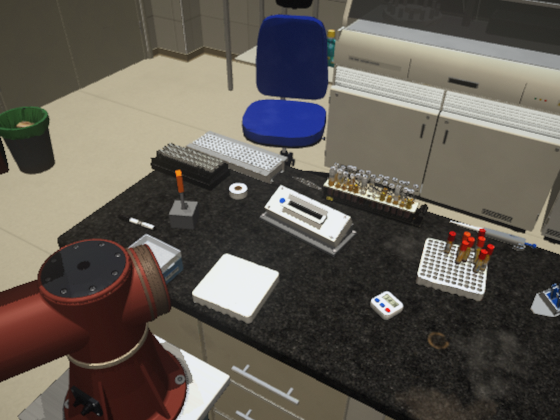

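View pics/side0.png

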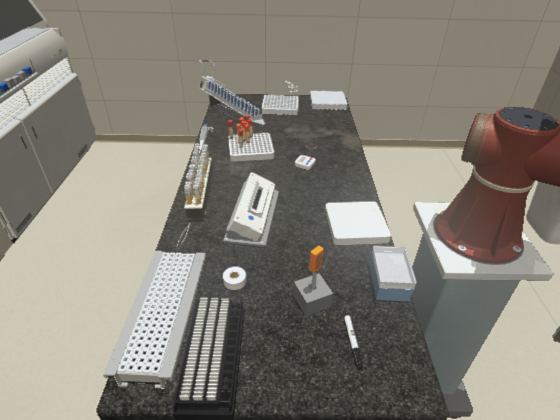

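The scene view shows the key handle at about (180,182), the stand at (183,213) and the blue dot at (282,200). In the side view they are at (317,260), (314,293) and (251,217).

Run:
```python
from h import *
import pickle
cs=pickle.load(open('c0.pkl','rb'))
rs={'o':[], 'b':[],'ot':[],'ob':[]}
for n,ro,rb in(('scene',(165,165,195,205),(270,190,295,212)),('side',(300,240,335,280),(240,208,262,226))):
    im=cs[n]['color'].astype(int)
    for k,(x0,y0,x1,y1) in(('o',ro),('b',rb)):
        c=im[y0:y1,x0:x1]; r,g,b=c[...,0],c[...,1],c[...,2]
        m=(r>110)&(r-b>70) if k=='o' else (b-r>50)
        v,u=np.nonzero(m); print(n,k,m.sum(),u.mean()+x0,v.mean()+y0,u.min()+x0,u.max()+x0,v.min()+y0,v.max()+y0)
        rs[k].append(ray(cs[n],u.mean()+x0,v.mean()+y0))
for k in 'ob': print(k,tri(rs[k]))
o=tri(rs['o'])[0]; 
A=cv2.resize(cs['scene']['color'][155:260,160:370],None,fx=3.8,fy=3.8,interpolation=cv2.INTER_CUBIC)[:,:798]
B=cv2.resize(cs['side']['color'][165:240,215:300],None,fx=2.6,fy=2.6,interpolation=cv2.INTER_CUBIC)
Cc=cv2.resize(cs['side']['color'][240:320,280:350],None,fx=2.4,fy=2.4,interpolation=cv2.INTER_CUBIC)
W=np.zeros((600,800,3),np.uint8); W[:A.shape[0],:A.shape[1]]=A; W[400:400+B.shape[0],:B.shape[1]]=B; W[400:400+Cc.shape[0],300:300+Cc.shape[1]]=Cc
cv2.imwrite('pics/comp.png',W[...,::-1])
```

```text
scene o 117 179.01709401709402 179.71794871794873 175 182 169 192
scene b 25 281.6 200.04 279 284 198 202
side o 229 315.0524017467249 257.6157205240175 309 323 245 272
side b 17 250.58823529411765 217.35294117647058 248 253 216 219
o (array([0.5187359 , 0.26275234, 0.15001773]), [np.float64(0.0017661959794702472), np.float64(0.0017661959794701102)])
b (array([0.68302525, 0.02072168, 0.06616275]), [np.float64(0.0009494308893967273), np.float64(0.0009494308893965499)])
```

View pics/comp.png

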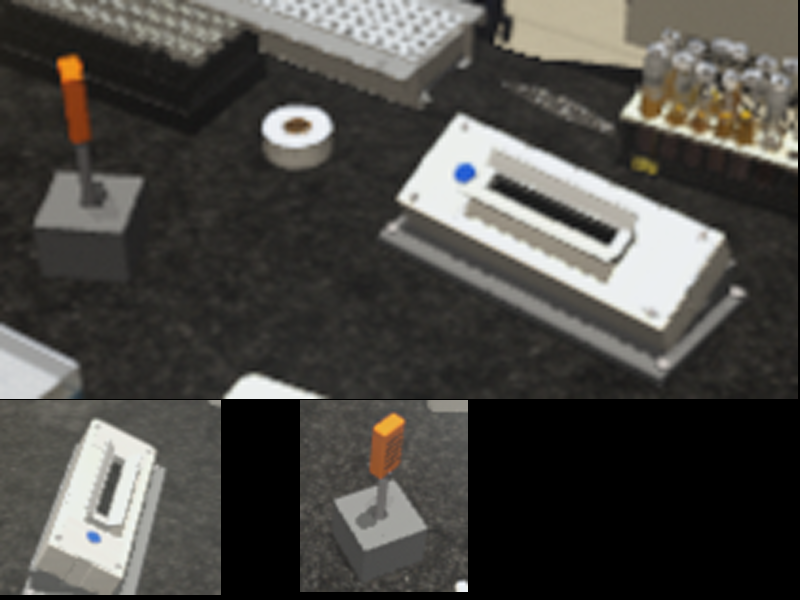

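The crops give a key handle centre near (0.519, 0.263, 0.150) and a dot near (0.683, 0.021, 0.066). The wide face of the handle is turned roughly towards the side camera. I'll move the wrist above the key for a closer look.

>>> send_rows(
  moves=[3.4, -3.1, 0.2, 0, 0, 4.2, 3.4, -3.1, 0.2, 0, 0, 4.2, 3.4, -3.1, 0.2, 0, 0, 4.2, 3.4, -3.1, 0.2, 0, 0, 4.2, 3.4, -3.1, 0.2, 0, 0, 4.2, 3.4, -3.1, 0.2, 0, 0, 4.2, 3.4, -3.1, 0.2, 0, 0, 4.2, 3.4, -3.1, 0.2, 0, 0, 4.2, 3.4, -3.1, 0.2, 0, 0, 4.2, 3.4, -3.1, 0.2, 0, 0, 4.2, 0, 0, 0, 0, 0, 0],
  claw=-1,
)

```text
time: 1.52
tcp_pos: [0.5144, 0.2625, 0.424]
tool_rot: [-180.0, -0.0, -154.9]
force: [-0.5, 0.5, -0.1]
width: 0.0853
gripper_force: 0.0
```

Run:
```python
from h import *
import pickle
c=cap('wrist','w1.png'); pickle.dump(c,open('w1.pkl','wb'))
print(c['_s']['tcp_pos'],c['_s']['tool_rot'],proj(c,[.519,.263,.15]))
```

```text
[0.51440949 0.26251585 0.4240189 ] [-1.79990023e+02 -4.54324628e-02 -1.54897669e+02] [276.04508818 212.23589219]
```

View pics/w1.png

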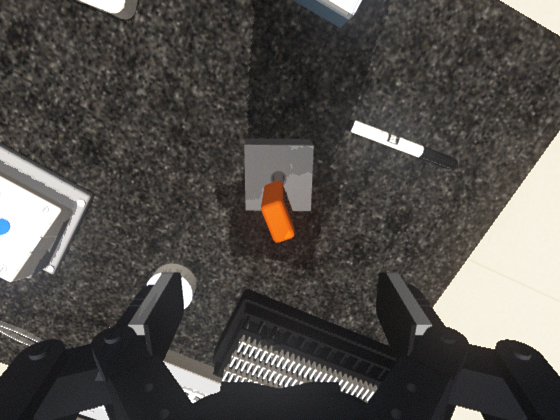

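The wrist view shows the handle top at about (278,223), turned roughly 15° from the closing line, and the stand top between (245,145) and (313,211). I'll work out the handle's yaw and position from this.

Run:
```python
from h import *
import pickle
c=pickle.load(open('w1.pkl','rb')); im=c['color'].astype(int)
def pl(u,v,z): o,d=ray(c,u,v); return o+d*(z-o[2])/d[2]
x0,y0=250,170; s=im[y0:250,x0:310]
og=(s[...,0]-s[...,2]>80)
print(s[og][:,0].min(),np.percentile(s[og][:,0],[10,30,50,70,90]))
m=(og&(s[...,0]>225)).astype(np.uint8); n,l,st,ce=cv2.connectedComponentsWithStats(m); k=1+st[1:,4].argmax(); m=(l==k)
p=np.argwhere(m)[:,::-1]+[x0,y0]
r=cv2.minAreaRect(p.astype(np.float32)); print(r,m.sum())
b=cv2.boxPoints(r); W=np.array([pl(*q,.176) for q in b]); print(W.round(4)); ctr=W.mean(0); print('top ctr',ctr)
e=W[1:]-W[:-1]
for q in e: print(np.linalg.norm(q[:2]),np.degrees(np.arctan2(q[1],q[0])))
sc=np.array([pl(*q,.05) for q in [(245,145),(313,145),(313,211),(245,211)]]); print('stand',sc.round(4),sc.mean(0))
cs=pickle.load(open('c0.pkl','rb'))
for z in(.15,.176): print(z,[proj(cs[n],[*ctr[:2],z]).round(1) for n in('scene','side')])
print('dot',proj(c,[.683,.0207,.0662]))
A=cv2.resize(c['color'][130:260,230:330],None,fx=4,fy=4,interpolation=cv2.INTER_CUBIC); cv2.imwrite('pics/w1c.png',A[...,::-1])
```

```text
106 [137. 144. 234. 243. 245.]
((277.24139404296875, 221.8965301513672), (38.8667106628418, 19.958581924438477), 66.80140686035156) 741
[[0.5122 0.2485 0.176 ]
 [0.5019 0.2574 0.176 ]
 [0.521  0.2781 0.176 ]
 [0.5319 0.2691 0.176 ]]
top ctr [0.51676607 0.26325588 0.176     ]
0.013649249244441832 139.30901774812511
0.02820777215919565 47.31831408003602
0.014157987881049456 -39.765088037200705
stand [[0.4997 0.2183 0.05  ]
 [0.4706 0.2804 0.05  ]
 [0.5335 0.3123 0.05  ]
 [0.5645 0.2462 0.05  ]] [0.51704291 0.26428578 0.05      ]
0.15 [array([179. , 179.7]), array([316.6, 258.3])]
0.176 [array([177.9, 172. ]), array([317.4, 249.9])]
dot [ -0.72552161 226.62787545]
```

View pics/w1c.png

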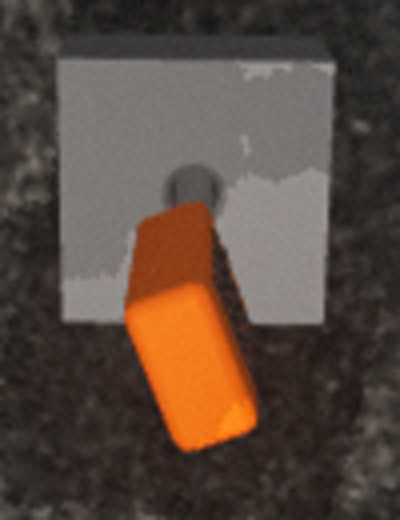

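The estimates agree: the key axis is at (0.517, 0.2635) and the wide axis is at about 48.5°. I'll turn the tool +23.4°, lower it to put the pads at a height of about 0.148, then close.

>>> send_rows(
  moves=[0.1, 0.0, 0, 0, 0, 7.8, 0.1, 0.1, 0, 0, 0, 7.8, 0.06, 0, 0, 0, 0, 7.8, 0, 0, -3, 0, 0, 0, 0, 0, -3, 0, 0, 0, 0, 0, -3, 0, 0, 0, 0, 0, -2, 0, 0, 0, 0, 0, -1.1, 0, 0, 0, 0, 0, 0, 0, 0, 0],
  claw=-1,
)

```text
time: 2.7
tcp_pos: [0.5149, 0.2659, 0.3035]
tool_rot: [180.0, -0.0, -131.3]
force: [-0.0, 0.1, 0.5]
width: 0.0853
gripper_force: 0.0
```

>>> send_rows(
  moves=[0, 0, 0, 0, 0, 0, 0, 0, 0, 0, 0, 0, 0, 0, 0, 0, 0, 0, 0, 0, 0, 0, 0, 0, 0, 0, 0, 0, 0, 0, 0, 0, 0, 0, 0, 0, 0, 0, 0, 0, 0, 0, 0, 0, 0, 0, 0, 0],
  claw=1,
  squeeze=80,
)

```text
time: 3.7
tcp_pos: [0.5156, 0.2655, 0.3042]
tool_rot: [-179.9, 0.0, -131.3]
force: [4.6, -3.1, 2.7]
width: 0.0154
gripper_force: 78.0
```

The key is gripped. I'll lift it straight up, then move towards the guide so the wrist camera can see it.

>>> send_rows(
  moves=[0, 0, 0.8, 0, 0, 0, 0, 0, 1.6, 0, 0, 0, 0, 0, 2.2, 0, 0, 0, 0, 0, 3, 0, 0, 0, 0, 0, 4, 0, 0, 0, 0, 0, 4, 0, 0, 0, 0, 0, 0, 0, 0, 0],
)

```text
time: 4.58
tcp_pos: [0.5151, 0.2661, 0.4626]
tool_rot: [-180.0, 0.2, -131.3]
force: [0.2, 0.2, -1.9]
width: 0.0156
gripper_force: 78.8
```

Run:
```python
from h import *
import pickle
cs=pickle.load(open('c0.pkl','rb'))
# rough guide yaw from hand-read slot ends (scene composite /3.8 + offset), channel floor-ish plane z~.065
c=cs['scene']
def pl(c,u,v,z): o,d=ray(c,u,v); return o+d*(z-o[2])/d[2]
a=pl(c,160+490/3.8,155+183/3.8,.06); b=pl(c,160+615/3.8,155+240/3.8,.06); print(a,b,np.degrees(np.arctan2(*(a-b)[1::-1])))
# face edge lower-left corner -> lower-right corner
for p,q in(((400,200),(662,330)),((460,115),(725,238))):
    for z in(.03,.09):
        a=pl(c,160+p[0]/3.8,155+p[1]/3.8,z); b=pl(c,160+q[0]/3.8,155+q[1]/3.8,z); print(z,a,b,np.degrees(np.arctan2(*(a-b)[1::-1])))
s=robot.state(); print(s['tcp_pos'],s['force'],s['width'],s['gripper_force'],s['q'])
cs['scene']=cap('scene');
```

```text
[ 0.68685112 -0.00169274  0.06      ] [ 0.67403064 -0.11744857  0.06      ] 83.67998892978756
0.03 [0.66456678 0.06769965 0.03      ] [ 0.63171476 -0.17944587  0.03      ] 82.42829781041156
0.09 [0.59907352 0.02676941 0.09      ] [ 0.56838578 -0.20409424  0.09      ] 82.4282978104115
0.03 [0.79122992 0.08593151 0.03      ] [ 0.75508352 -0.17526682  0.03      ] 82.12106176853396
0.09 [0.71739213 0.04380016 0.09      ] [ 0.68362704 -0.20019051  0.09      ] 82.12106176853396
[0.51514894 0.26608204 0.46263966] [ 0.15204086  0.1926346  -1.87327951] 0.015616866867532605 78.82853150367737 [ 1.43820408e+01  3.50631374e+00  9.05003899e+00  9.53431348e+01
  8.26516424e-02 -3.43245960e+01]
```

The guide's channel runs at about 82.2° and the lane origin is near (0.678, -0.065, 0.0525), which matches the stated height. I'll move to hover over the slot's dot end with the tool tilted along lane z.

>>> send_rows(
  moves=[0, -3, -0.3, 0, 0, -8.1, 0, -3, -0.3, 0, 0, -8.1, 0, -3, -0.3, 0, 0, -8.1, 0, -3, -0.3, 0, 0, -8.1, 0, -3, -0.3, 0, 0, -8.1, -0.1, -3, -0.3, 0, 0, -8, -0.1, -3, -0.3, 0, 0, -8, 0, -1.7, -1.1, -1.2, -8.6, 0, 0, -1.7, -1.1, -1.2, -8.6, 0, 0, -1.7, -1.1, -1.2, -8.6, 0, 0, 0, 0, 0, 0, 0, 0, 0, 0, 0, 0, 0],
)

```text
time: 6.12
tcp_pos: [0.513, 0.005, 0.4055]
tool_rot: [-180.0, 25.9, 172.2]
force: [-0.5, 0.1, -1.5]
width: 0.0147
gripper_force: 78.8
```

Run:
```python
from h import *
import pickle
cs={n:cap(n) for n in('scene','side','wrist')}
pickle.dump(cs,open('c2.pkl','wb')); s=cs['wrist']['_s']; print(s['tcp_pos'],s['tool_rot'])
W=np.zeros((600,800,3),np.uint8)
W[:420,:560]=cs['wrist']['color']
A=cv2.resize(cs['scene']['color'][110:260,245:365],None,fx=2,fy=2,interpolation=cv2.INTER_CUBIC); W[:300,560:800]=A
B=cv2.resize(cs['side']['color'][130:250,210:330],None,fx=2,fy=2,interpolation=cv2.INTER_CUBIC); W[310:550,560:800]=B
cv2.imwrite('pics/hov.png',W[...,::-1])
T=R.from_euler('xyz',s['tool_rot'],degrees=True).as_matrix()
for n in cs: print(n,[proj(cs[n],s['tcp_pos']+T[:,2]*d).round(1) for d in(.296,.19)],proj(cs[n],[.683,.0207,.0662]))
```

```text
[0.51366004 0.00498067 0.40645055] [-179.96419369   25.98571866  172.21953948]
scene [array([285.2, 189.9]), array([275. , 168.4])] [281.83012659 199.81438287]
side [array([265.3, 190. ]), array([282.2, 162.4])] [250.83215785 217.57112286]
wrist [array([278.3, 198.3]), array([277.2, 258.2])] [315.52814269 174.91670813]
```

View pics/hov.png

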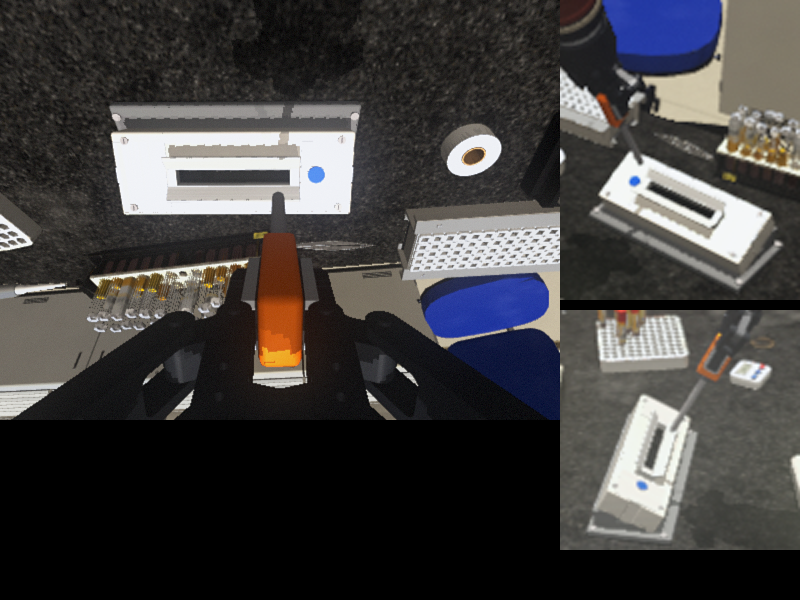

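The wrist view shows the tip at about (278,197), the dot at (316,174.5) and the dark slot spanning columns 176–290 and rows 170–185, square to the image. I'll check the lane model by projecting it and refine the dot.

Run:
```python
from h import *
import pickle
cs=pickle.load(open('c2.pkl','rb')); c0=pickle.load(open('c0.pkl','rb')); c=cs['wrist']; s=c['_s']
im=c['color'].astype(int); m=(im[...,2]-im[...,0]>60); m[:150]=0;m[200:]=0;m[:,:295]=0;m[:,335:]=0
v,u=np.nonzero(m); print('dot px',u.mean(),v.mean(),m.sum())
x,res=tri([ray(c,u.mean(),v.mean()),ray(c0['scene'],281.6,200.04),ray(c0['side'],250.59,217.35)]); print(x,res)
def lane(d,yaw):
    a=np.radians(yaw); ly=np.array([np.cos(a),np.sin(a),0]); xh=np.array([ly[1],-ly[0],0]); t=np.radians(26)
    L=np.c_[np.cos(t)*xh+np.sin(t)*np.array([0,0,1]),ly,-np.sin(t)*xh+np.cos(t)*np.array([0,0,1])]
    return L,d-L@[0,.086,.015]
for yaw in(82.2,):
    L,o=lane(x,yaw); print(o)
    for z in(0,.026,.037): print(z,[proj(c,o+L@[a,b,z]).round(1).tolist() for a in(-.008,.008) for b in(-.058,.058)])
    print('rings',[proj(c,o+L@[a,b,.014]).round(1).tolist() for a in(-.06,.06) for b in(-.13,.13)])
    T=R.from_euler('xyz',s['tool_rot'],degrees=True).as_matrix(); print((L.T@(s['tcp_pos']+T[:,2]*.296-o)*1e3).round(1),(L.T@T[:,2]).round(3))
g=cv2.cvtColor(c['color'],cv2.COLOR_RGB2GRAY)
print('row177 cols',g[177,165:305:2].tolist()); 
for col in(200,240): print(col,g[140:210:2,col].tolist())
# shank: edges by row
for r in(192,196,200,210,220,230): print(r,g[r,262:296].tolist())
```

```text
dot px 315.8185840707965 174.2212389380531 226
[0.68284453 0.02084108 0.06602484] [np.float64(0.0005152349472111486), np.float64(0.000693551268695934), np.float64(0.0012080241073971292)]
[ 0.67768772 -0.06525564  0.05254293]
0 [[181.9, 164.1], [288.7, 164.2], [183.2, 178.4], [288.6, 178.6]]
0.026 [[174.8, 169.2], [289.3, 169.4], [176.3, 184.5], [289.2, 184.7]]
0.037 [[171.5, 171.6], [289.6, 171.8], [173.1, 187.4], [289.4, 187.6]]
rings [[101.2, 115.3], [361.8, 115.7], [119.1, 227.0], [353.3, 227.4]]
[ 0.4 47.2 97.5] [-0. -0. -1.]
row177 cols [241, 242, 243, 243, 243, 248, 81, 71, 54, 54, 58, 58, 58, 57, 56, 56, 57, 60, 56, 53, 57, 57, 52, 54, 58, 58, 59, 54, 60, 59, 57, 58, 58, 61, 57, 60, 56, 60, 57, 54, 60, 60, 61, 60, 57, 58, 60, 59, 58, 61, 61, 59, 59, 60, 62, 64, 63, 59, 62, 63, 66, 65, 99, 244, 242, 241, 242, 208, 242, 242]
200 [243, 243, 239, 154, 158, 159, 161, 156, 139, 241, 242, 241, 241, 241, 245, 89, 57, 58, 61, 58, 57, 66, 102, 235, 193, 188, 189, 186, 193, 196, 178, 243, 241, 241, 241]
240 [242, 242, 243, 169, 158, 161, 158, 161, 121, 244, 241, 241, 241, 241, 243, 94, 5
[... 329 characters left out ...]
, 80, 80, 79, 79, 81, 83, 75, 92, 183, 195, 196, 195, 195, 196, 195, 197, 197, 196, 196, 195]
200 [228, 233, 230, 231, 231, 230, 231, 231, 233, 202, 99, 67, 75, 76, 81, 75, 77, 78, 77, 74, 73, 77, 152, 236, 235, 234, 235, 234, 234, 233, 235, 236, 240, 241]
210 [241, 241, 240, 241, 241, 241, 242, 238, 241, 173, 82, 68, 73, 71, 77, 72, 73, 74, 74, 71, 71, 63, 88, 209, 243, 241, 241, 240, 241, 241, 241, 241, 241, 240]
220 [65, 63, 54, 52, 57, 50, 49, 49, 54, 61, 66, 67, 69, 69, 72, 69, 70, 68, 67, 68, 68, 63, 67, 62, 58, 65, 66, 68, 63, 62, 57, 58, 56, 57]
230 [38, 39, 40, 41, 46, 40, 40, 45, 49, 58, 62, 65, 63, 68, 66, 65, 66, 64, 63, 69, 67, 65, 61, 63, 59, 59, 64, 65, 61, 55, 50, 55, 57, 52]
```

The lane model fits to about 1 mm, and the tip is at lane (0.4, 47, 97.5) mm. I'll shift -2 mm in y and descend 90 mm along -lane z.

>>> send_rows(
  moves=[0.4, -0.26, -0.9, 0, 0, 0, 0.43, -0.06, -0.9, 0, 0, 0, 0.43, -0.06, -0.9, 0, 0, 0, 0.43, -0.06, -0.9, 0, 0, 0, 0.43, -0.06, -0.9, 0, 0, 0, 0.43, -0.06, -0.9, 0, 0, 0, 0.43, -0.06, -0.9, 0, 0, 0, 0.43, -0.06, -0.9, 0, 0, 0, 0.43, -0.06, -0.9, 0, 0, 0, 0, 0, 0, 0, 0, 0, 0, 0, 0, 0, 0, 0],
)

```text
time: 7.65
tcp_pos: [0.5516, -0.0028, 0.325]
tool_rot: [-179.9, 26.1, 172.2]
force: [0.7, -0.6, -1.5]
width: 0.0152
gripper_force: 78.6
```

```bash
cat >> h.py <<'E'
a=np.radians(82.2); t=np.radians(26); ly=np.array([np.cos(a),np.sin(a),0]); xh=np.array([ly[1],-ly[0],0]); zz=np.array([0,0,1.])
L=np.c_[np.cos(t)*xh+np.sin(t)*zz,ly,-np.sin(t)*xh+np.cos(t)*zz]; O=np.array([.6777,-.0653,.0525])
def tip():
    s=robot.state(); T=R.from_euler('xyz',s['tool_rot'],degrees=True).as_matrix()
    print(s['time'],'tip',(L.T@(s['tcp_pos']+T[:,2]*.296-O)*1e3).round(1),'F',(L.T@s['force']).round(1),'torq',(L.T@s['torque']).round(2),s['width'],s['tool_rot'].round(1))
E
python3 -c "
from h import *;tip();print(L)"
```

```text
7.65 tip [-0.1 44.5  7.4] F [ 0.  -0.5 -1.7] torq [ 0.01  0.48 -0.02] 0.015194509696993383 [-179.9   26.1  172.2]
[[ 0.89047826  0.13571557 -0.43431527]
 [-0.12198035  0.99074784  0.05949379]
 [ 0.43837115  0.          0.89879405]]
```

>>> send_rows(
  moves=[0.087, -0.012, -0.18, 0, 0, 0, 0.087, -0.012, -0.18, 0, 0, 0, 0.087, -0.012, -0.18, 0, 0, 0, 0.043, -0.006, -0.09, 0, 0, 0, 0.043, -0.006, -0.09, 0, 0, 0, 0, 0, 0, 0, 0, 0, 0, 0, 0, 0, 0, 0],
)

```text
time: 8.52
tcp_pos: [0.5551, -0.0032, 0.3177]
tool_rot: [-179.9, 26.1, 172.2]
force: [-2.5, 0.1, 2.4]
width: 0.015
gripper_force: 79.4
```

```bash
python3 -c "
from h import *;tip()"
```

```text
8.525 tip [-0.1 44.5 -0.7] F [-1.2 -0.2  3.3] torq [-0.01  0.78 -0.02] 0.014979717174699968 [-179.9   26.1  172.2]
```

Contact with the floor at lane z ≈ -0.7 in my model. I'll add 1.5 mm of press and drag -y through the stretch with no keyway.

>>> send_rows(
  moves=[0.065, -0.009, -0.135, 0, 0, 0, -0.022, -0.16, 0, 0, 0, 0, -0.022, -0.16, 0, 0, 0, 0, -0.022, -0.16, 0, 0, 0, 0, -0.022, -0.16, 0, 0, 0, 0, -0.022, -0.16, 0, 0, 0, 0, -0.022, -0.16, 0, 0, 0, 0, -0.022, -0.16, 0, 0, 0, 0, -0.022, -0.16, 0, 0, 0, 0, -0.022, -0.16, 0, 0, 0, 0, -0.022, -0.16, 0, 0, 0, 0, -0.022, -0.16, 0, 0, 0, 0],
)

```text
time: 10.02
tcp_pos: [0.5539, -0.02, 0.3181]
tool_rot: [179.9, 26.3, 172.3]
force: [-4.0, 7.1, 9.9]
width: 0.0152
gripper_force: 80.7
```

```bash
python3 -c "
from h import *;tip()"
```

```text
10.025 tip [ 2.  28.9 -0.8] F [-0.1  6.5 11.1] torq [ 2.19  0.57 -0.01] 0.015220740663553639 [179.9  26.3 172.3]
```

>>> send_rows(
  moves=[-0.015, -0.11, 0, 0, 0, 0, -0.015, -0.11, 0, 0, 0, 0, -0.015, -0.11, 0, 0, 0, 0, -0.015, -0.11, 0, 0, 0, 0, -0.015, -0.11, 0, 0, 0, 0, -0.015, -0.11, 0, 0, 0, 0],
)

```text
time: 10.78
tcp_pos: [0.553, -0.0266, 0.3181]
tool_rot: [179.9, 26.2, 172.3]
force: [-4.3, 8.4, 9.2]
width: 0.015
gripper_force: 80.5
```

>>> send_rows(
  moves=[-0.015, -0.11, 0, 0, 0, 0, -0.015, -0.11, 0, 0, 0, 0, -0.015, -0.11, 0, 0, 0, 0, -0.015, -0.11, 0, 0, 0, 0, -0.015, -0.11, 0, 0, 0, 0],
)

```text
time: 11.4
tcp_pos: [0.5522, -0.0321, 0.318]
tool_rot: [179.9, 26.2, 172.3]
force: [-5.6, 7.6, 10.6]
width: 0.0153
gripper_force: 80.5
```

>>> send_rows(
  moves=[-0.015, -0.11, 0, 0, 0, 0, -0.015, -0.11, 0, 0, 0, 0, -0.015, -0.11, 0, 0, 0, 0, -0.015, -0.11, 0, 0, 0, 0, -0.015, -0.11, 0, 0, 0, 0],
)

```text
time: 12.02
tcp_pos: [0.5515, -0.0376, 0.3181]
tool_rot: [179.9, 26.2, 172.3]
force: [-4.7, 7.8, 10.5]
width: 0.015
gripper_force: 80.5
```

>>> send_rows(
  moves=[-0.015, -0.11, 0, 0, 0, 0, -0.015, -0.11, 0, 0, 0, 0, -0.015, -0.11, 0, 0, 0, 0, -0.015, -0.11, 0, 0, 0, 0, -0.015, -0.11, 0, 0, 0, 0, -0.015, -0.11, 0, 0, 0, 0],
)

```text
time: 12.78
tcp_pos: [0.5506, -0.0442, 0.3181]
tool_rot: [179.9, 26.2, 172.3]
force: [-4.0, 6.6, 9.4]
width: 0.0151
gripper_force: 80.7
```

>>> send_rows(
  moves=[-0.015, -0.11, 0, 0, 0, 0, -0.015, -0.11, 0, 0, 0, 0, -0.015, -0.11, 0, 0, 0, 0, -0.015, -0.11, 0, 0, 0, 0, -0.015, -0.11, 0, 0, 0, 0, -0.015, -0.11, 0, 0, 0, 0],
)

```text
time: 13.52
tcp_pos: [0.5497, -0.0508, 0.318]
tool_rot: [179.9, 26.2, 172.3]
force: [-4.8, 6.8, 10.8]
width: 0.0149
gripper_force: 80.7
```

>>> send_rows(
  moves=[-0.015, -0.11, 0, 0, 0, 0, -0.015, -0.11, 0, 0, 0, 0, -0.015, -0.11, 0, 0, 0, 0, -0.015, -0.11, 0, 0, 0, 0, -0.015, -0.11, 0, 0, 0, 0, -0.015, -0.11, 0, 0, 0, 0],
)

```text
time: 14.28
tcp_pos: [0.5488, -0.0574, 0.318]
tool_rot: [179.9, 26.2, 172.3]
force: [-4.2, 7.2, 10.5]
width: 0.015
gripper_force: 80.8
```

>>> send_rows(
  moves=[-0.015, -0.11, 0, 0, 0, 0, -0.015, -0.11, 0, 0, 0, 0, -0.015, -0.11, 0, 0, 0, 0, -0.015, -0.11, 0, 0, 0, 0, -0.015, -0.11, 0, 0, 0, 0, -0.015, -0.11, 0, 0, 0, 0],
)

```text
time: 15.02
tcp_pos: [0.5479, -0.064, 0.318]
tool_rot: [179.9, 26.2, 172.3]
force: [-4.1, 7.6, 9.5]
width: 0.0152
gripper_force: 80.7
```

>>> send_rows(
  moves=[-0.015, -0.11, 0, 0, 0, 0, -0.015, -0.11, 0, 0, 0, 0, -0.015, -0.11, 0, 0, 0, 0, -0.015, -0.11, 0, 0, 0, 0, -0.015, -0.11, 0, 0, 0, 0, -0.015, -0.11, 0, 0, 0, 0],
)

```text
time: 15.78
tcp_pos: [0.547, -0.0706, 0.318]
tool_rot: [179.9, 26.2, 172.3]
force: [-5.0, 7.3, 10.2]
width: 0.015
gripper_force: 80.7
```

>>> send_rows(
  moves=[-0.015, -0.11, 0, 0, 0, 0, -0.015, -0.11, 0, 0, 0, 0, -0.015, -0.11, 0, 0, 0, 0, -0.015, -0.11, 0, 0, 0, 0, -0.015, -0.11, 0, 0, 0, 0, -0.015, -0.11, 0, 0, 0, 0],
)

```text
time: 16.52
tcp_pos: [0.5458, -0.0779, 0.3168]
tool_rot: [-180.0, 26.1, 172.2]
force: [-0.6, -0.7, -1.1]
width: 0.0152
gripper_force: 78.9
```

It dropped: the force vanished and TCP z fell to the commanded depth. I'll push down slowly.

>>> send_rows(
  moves=[0.043, -0.006, -0.09, 0, 0, 0, 0.043, -0.006, -0.09, 0, 0, 0, 0.043, -0.006, -0.09, 0, 0, 0, 0.043, -0.006, -0.09, 0, 0, 0, 0, 0, 0, 0, 0, 0],
)

```text
time: 17.15
tcp_pos: [0.5473, -0.0784, 0.3125]
tool_rot: [-179.9, 26.1, 172.2]
force: [1.2, -0.5, -1.4]
width: 0.0154
gripper_force: 78.7
```

```bash
python3 -c "
from h import *;tip()"
```

```text
17.15 tip [ -0.3 -31.   -6.5] F [ 0.5 -0.4 -1.8] torq [-0.02 -0.09  0.01] 0.015419305033769525 [-179.9   26.1  172.2]
```

>>> send_rows(
  moves=[0.087, -0.012, -0.18, 0, 0, 0, 0.087, -0.012, -0.18, 0, 0, 0, 0.087, -0.012, -0.18, 0, 0, 0, 0.087, -0.012, -0.18, 0, 0, 0, 0.087, -0.012, -0.18, 0, 0, 0, 0.087, -0.012, -0.18, 0, 0, 0, 0.087, -0.012, -0.18, 0, 0, 0, 0, 0, 0, 0, 0, 0],
)

```text
time: 18.15
tcp_pos: [0.5534, -0.0792, 0.2998]
tool_rot: [-179.9, 26.1, 172.2]
force: [2.5, -0.9, -1.0]
width: 0.0152
gripper_force: 78.8
```

```bash
python3 -c "
from h import *;tip()"
```

```text
18.15 tip [ -0.3 -31.  -20.6] F [ 1.9 -0.6 -2. ] torq [-0.04 -0.36  0.03] 0.015181689293588084 [-179.9   26.1  172.2]
```

>>> send_rows(
  moves=[0.043, -0.006, -0.09, 0, 0, 0, 0.043, -0.006, -0.09, 0, 0, 0, 0.043, -0.006, -0.09, 0, 0, 0, 0.043, -0.006, -0.09, 0, 0, 0, 0.043, -0.006, -0.09, 0, 0, 0, 0, 0, 0, 0, 0, 0, 0, 0, 0, 0, 0, 0],
)

```text
time: 19.02
tcp_pos: [0.5555, -0.0795, 0.296]
tool_rot: [-179.9, 26.1, 172.2]
force: [-1.8, 1.2, 5.4]
width: 0.0151
gripper_force: 80.2
```

```bash
python3 -c "
from h import *;tip()"
```

```text
19.025 tip [ -0.  -31.  -24.9] F [0.6 0.9 5.7] torq [ 0.05  0.27 -0.01] 0.015133673542620981 [-179.9   26.1  172.2]
```

It bottomed out 24 mm below the floor with a force rise, so it is fully down. I'll relieve the press slightly and open.

>>> send_rows(
  moves=[-0.022, 0.003, 0.045, 0, 0, 0, 0, 0, 0, 0, 0, 0, 0, 0, 0, 0, 0, 0],
)

```text
time: 19.4
tcp_pos: [0.5553, -0.0795, 0.296]
tool_rot: [-179.9, 26.1, 172.2]
force: [1.5, 0.3, 1.7]
width: 0.0152
gripper_force: 79.0
```

>>> send_rows(
  moves=[0, 0, 0, 0, 0, 0, 0, 0, 0, 0, 0, 0, 0, 0, 0, 0, 0, 0, 0, 0, 0, 0, 0, 0, 0, 0, 0, 0, 0, 0, 0, 0, 0, 0, 0, 0, 0, 0, 0, 0, 0, 0, 0, 0, 0, 0, 0, 0],
  claw=-1,
)

```text
time: 20.4
tcp_pos: [0.5552, -0.0795, 0.2959]
tool_rot: [-179.9, 26.1, 172.2]
force: [0.3, 0.2, -0.7]
width: 0.0853
gripper_force: 0.0
```

Run:
```python
from h import *
tip(); cap('wrist','rel.png')
```

```text
20.4 tip [ -0.3 -31.  -24.8] F [-0.1  0.3 -0.7] torq [ 0.06  0.36 -0.  ] 0.08526909818878066 [-179.9   26.1  172.2]
```

View pics/rel.png

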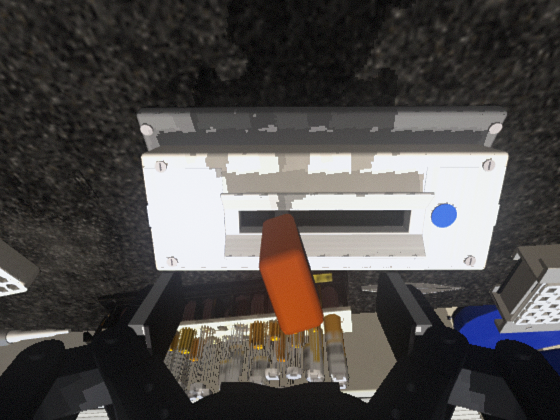

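The key stands in the slot at about (280,220), leaning slightly, and the open fingers clear it. I'll retreat along lane z.

>>> send_rows(
  moves=[-0.43, 0.06, 0.9, 0, 0, 0, -0.87, 0.12, 1.8, 0, 0, 0, -0.87, 0.12, 1.8, 0, 0, 0, -0.87, 0.12, 1.8, 0, 0, 0, -0.87, 0.12, 1.8, 0, 0, 0, -0.87, 0.12, 1.8, 0, 0, 0, -0.87, 0.12, 1.8, 0, 0, 0, 0, 0, 0, 0, 0, 0, 0, 0, 0, 0, 0, 0],
)

```text
time: 21.58
tcp_pos: [0.4988, -0.0717, 0.4125]
tool_rot: [-180.0, 26.0, 172.2]
force: [-0.2, -0.5, 0.5]
width: 0.0856
gripper_force: 0.0
```

Run:
```python
from h import *
a=cap('scene');b=cap('side');w=cap('wrist')
W=np.zeros((420,800,3),np.uint8)
W[:,:400]=cv2.resize(w['color'][:,80:480],None,fx=1,fy=1)
W[:210,400:800]=cv2.resize(a['color'][140:260,240:380],(400,210))
W[210:,400:610]=cv2.resize(b['color'][130:250,200:320],(210,210))
cv2.imwrite('pics/fin.png',W[...,::-1])
# key lean: handle centroid from scene + side
rs=[]
for c,(x0,y0,x1,y1) in((a,(240,130,380,260)),(b,(200,130,330,250))):
    im=c['color'][y0:y1,x0:x1].astype(int); m=((im[...,0]>110)&(im[...,0]-im[...,2]>80)&(im[...,0]-im[...,1]>40)).astype(np.uint8)
    n,l,st,ce=cv2.connectedComponentsWithStats(m); k=1+st[1:,4].argmax(); print(st[k],ce[k]+[x0,y0]); rs.append(ray(c,*(ce[k]+[x0,y0])))
x,r=tri(rs); p=L.T@(x-O)*1e3; print('handle lane',p,r)
```

```text
[ 56  62  13  18 118] [301.77966102 199.37288136]
[ 67  35  19  18 126] [275.98412698 171.87301587]
handle lane [-11.53830943 -26.07001594 119.87047732] [np.float64(0.001661062574423463), np.float64(0.0016610625744233904)]
```

View pics/fin.png

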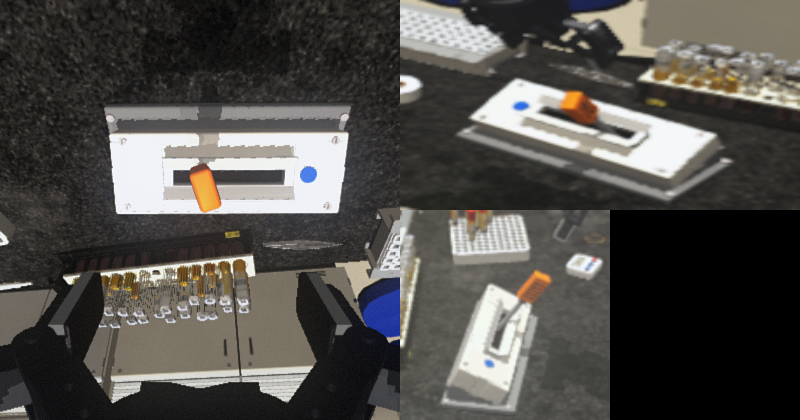

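The views show the key standing in the slot with its handle centre at lane (-11.5, -26, 120) mm, a lean of about 5° and fully down. The gripper is clear of everything.

```bash
python3 -c "
from rig import robot
print(robot.job_done())"
```

```text
the job is handed in; nothing more can be done
None
```

The key is standing fully down in the keyway, at about y = -31 mm of the lane and leaning about 5°; I let go, backed the gripper clear and handed the job in at about 22 s.

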